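# Make up the waffle tray and the egg tray

## Robot

A 6-joint arm with a two-finger parallel gripper is mounted at the origin on the work surface. World frame = base frame: x ahead of the robot, y to its left, z up, the work surface at z = 0. Lengths are in m, angles in rad, forces in N, time in s.
With the tool pointing down it reaches from about 0.4 to 0.825 m from the base axis. Payload 7 kg.
Tool frame: the origin (TCP) lies midway between the tips of the shut fingers; the grasp point (between the pads) lies arm.hold_point_z behind it (arm.hold_point_z is the distance from the TCP to the grasp point, in m); z points along the fingers, y is the line along which they close (so a half turn about z gives the same grasp; the last joint's range is limited). The gripper opens to 88 mm and grips with 3 to 60 N. Pads are 19 mm wide; open, the fingers measure 130 mm over their backs; the gripper's body (78 mm by 193 mm) begins 47 mm behind the grasp point.
Start: joints at [-1.045, 0.359, 0.012, 0, -1.224, -0.288], TCP at [0.159, -0.656, 0.227] pointing down, gripper open.
Joint ranges: [-3.07, 3.07], [-1.43, 2.12], [-1.02, 1.25], [-3.03, 1.67], [-3.05, -0], [-3.03, 3.03]. Speed limits (rad/s): [2.39, 2.39, 3.01, 3.14, 3.14, 3.14].

## Interface

Orientations are given as [roll, pitch, yaw] about the fixed x, y, z axes, in that order (R = Rz(yaw) Ry(pitch) Rx(roll)).
In Python, from station import arm gives the robot as it stands.
- The arm moves only by the shell command python3 -m crank 'ROWS' [OPENING] [FORCE]. ROWS is JSON, a list that holds one entry, the list of rows, each a list of 4 numbers: the shift along the tool's x, y, z in units of 25 mm (1.0 is 25 mm), then the turn about the tool's z in units of 5 degrees (1.0 is 5 degrees). A call has 1 to 12 rows; each row is the pose to reach, as a shift and turn from the pose commanded when the call began, along the tool's axes at that moment; what a row does not reach only later rows make up. A row lasts 1/8 s, in which the tool goes at most 62.5 mm and 10.7 degrees, less where a joint would pass 70% of its speed; a pose out of reach is approached as far as the arm can. A call with a gripper value outside its range is refused whole. OPENING is the closure, from 0 (fully open) to 1 (shut), set as the call begins (- or left out, the last holds). The fingers move at their own pace and stop on an object; FORCE is the grip in N (left out, the last holds). Time passes only in rows, so rows that repeat a pose let the fingers close. It gives the time, the measured TCP pose, the force, the opening and the grip force at its end, in the units of the state.
- arm.get_state(): the state, without advancing time (a new reading comes with each control period).
- arm.grab_frame(name): name is "scene" or "top"; returns (picture, depth): 480x640x3 uint8, red, green, blue; 480x640 float32, m along the optical axis (not along the pixel's ray), 0 where there is no reading.
- arm.get_calibration(name): a dict with "mtx" (3x3 intrinsics, pixels), "R" (3x3) and "t" (3): a world point X has camera coordinates R X + t. Camera axes: x right, y down, z forward; pixel columns grow to the right and rows downward; lengths in m; the calibration is good to about 2 mm. A picture is of the moment at which its call begins. get_calibration takes no time and is no camera call.
- arm.job_done(): hands the job in; it is judged then, once.
Trained networks look in the newest picture that a camera, given by its name, has taken for a name from the list of things; names that differ only in an ending like _2 or _b are one class to them, and where a whole thing is asked for, a point or a joint stands for the part that bears it (a point fixed in the world has none). Each returns a list of dicts, best first, with "score" (0 to 1); they miss things now and then, are a little off and sometimes report something else, mostly with a low value. They report only what shows in the picture. A call takes as long as a camera call. They do not tell look-alikes from the thing itself.
- arm.recognise(thing, camera): "extent" ([left, top, width, height] in pixels, round what is visible of it).
- arm.trace(thing, camera): "mask" (480x640 bool, what is visible of it) and "extent" ([left, top, width, height] in pixels, round what is visible of it).
The state is a dict: "t": time; "q": joint angles; "qd": joint speeds; "joint_efforts": joint torques, N m; "eef_pos": TCP position; "ee_rot": TCP orientation; "force": force on the tool from outside, world axes, zero at the start; "moment": the same for the moment, N m; "width": finger opening in m; "gripper_force": force on a finger pad.
Only numpy, scipy, OpenCV 4.12 (cv2) and the standard library are available. Lean on these libraries where they do the work, as an engineer would, in place of code of your own. Each camera call takes 0.05 s, during which the arm holds its last target. There are 200 camera calls.

## Task

Make up two breakfast trays from the things on the shelf. The waffle tray (the one with the spring clip) gets the slim spice jar, pressed down into the clip until it snaps fully home, and the steel sugar shaker in its round holder; the egg tray gets the egg cup in its round holder and the pepper mill in its square one. Everything should end standing upright on the tray floor, tip nothing over, and leave the lidded glass jar and the mug where they are.

Things in the scene. Friction and masses are not known exactly. Their poses are not given: they have to be found in the camera images.
- spice_jar_center (a point): centre (half-way up, 50 mm above its foot) of the spice jar: slim round glass jar with a steel cap, 100 mm tall, body 36 mm diameter from 15 to 82 mm up, cap 37 mm. Its foot swells to a 42 mm bead 11 mm up, for the spring clip. z is its upward axis. Loose, about 0.14 kg
- sugar_shaker_center (a point): centre (half-way up, 46 mm above its foot) of the sugar shaker: steel cylinder with a domed top, 54 mm diameter, 92 mm tall. z is its upward axis. Loose, about 0.20 kg
- pepper_mill_center (a point): centre (half-way up, 50 mm above its foot) of the pepper mill: dark turned wood, 100 mm tall, 42 mm diameter at the foot, 34 mm on the straight barrel (18 to 66 mm up), a groove, then a rounded 33 mm head with a small steel knob. z is its upward axis. Loose, about 0.16 kg
- egg_cup_center (a point): centre (half-way up, 35 mm above its foot) of the egg cup: white ceramic, footed, no handle, 70 mm tall, foot 42 mm diameter, narrow stem, bowl widening from 42 mm (26 mm up) to 47 mm at the rim. z is its upward axis. Loose, about 0.08 kg
- clip_seat (a point): mid-floor of the spring clip, at one end of the waffle tray. Two sprung steel jaws part along y: mouth 54 mm wide 28 mm above this point, throat 37 mm wide 17 mm up; end stops 31 mm away along x, 10 mm high. The jar's bead first stops at the throat, jar 10 to 13 mm high; pressed straight down with 6 to 15 N it snaps through, force drops, foot on this floor. z up, y along the tray.
- sugar_ring_seat (a point): centre of the floor of the large round steel holder at the other end of the waffle tray (wooden tray 220 x 100 mm, floor 6 mm above the shelf, rim 13 mm above the shelf, fixed (non-slip), has the spring clip): inner diameter 72 mm, wall 8 mm high above this point and 3 mm thick. z up, y along the tray.
- egg_ring_seat (a point): centre of the floor of the smaller round steel holder at one end of the egg tray (wooden tray 220 x 100 mm, floor 6 mm above the shelf, rim 13 mm above the shelf, fixed (non-slip); no clip on it): inner diameter 62 mm, wall 8 mm high above this point and 3 mm thick. z up, y along the tray.
- mill_square_seat (a point): centre of the floor of the square steel holder at the other end of the egg tray: inside 60 x 60 mm, wall 8 mm high above this point and 3 mm thick. z up, y along the tray.
- glass_jar_center (a point): centre (51 mm above its foot) of the empty lidded glass jar, 70 mm diameter, 102 mm tall with its knob: a loose bystander among the stock, to be left alone
- mug_center (a point): centre (39 mm above its foot) of the white ceramic mug, 72 mm diameter, 78 mm tall, with a handle: a loose bystander among the stock, to be left alone
Mind the look-alikes: they are no part of the job. Leave any blue, purple or yellow look-alike of the part that bears sugar_shaker_center alone.

How it is judged:
By the outcome, as a careful person would: the job done as asked, in the order asked, and still so for the second after the job is handed in, with the robot touching nothing.
It also fails if it takes over 109 s, if anything falls off the work surface, if the arm or the gripper's body presses on something with over 40 N, if the wrist force passes 120 N, or if a joint passes its speed limit or range.

## Working session

There is one attempt and no reset: what is moved stays moved. The work goes in short steps, Python scripts to look and compute and a shell command to move; the robot and the scene stay as the last step left them, time stands still between calls to the robot, and variables do not carry over. Pictures are saved under pics/ and viewed, at most 14 in all, crops included, and the job is handed in when it is done.

```bash
ls; mkdir -p pics; python3 - <<'E'
from station import arm
import cv2
for n in("scene","top"):
    p,d=arm.grab_frame(n); cv2.imwrite(f"pics/{n}0.png",p[:,:,::-1])
    c=arm.get_calibration(n); print(n,c["mtx"].tolist(),(-c["R"].T@c["t"]).round(3),c["R"].round(3).tolist())
print(arm.get_state(),arm.hold_point_z)
E
```

```text
pics
scene [[541.5217871560375, 0.0, 327.9030814243532], [0.0, 541.5217871560375, 241.23900983848804], [0.0, 0.0, 1.0]] [ 1.306 -0.424  0.742] [[0.478, 0.878, -0.008], [0.5, -0.28, -0.819], [-0.722, 0.387, -0.573]]
top [[514.4927896047594, 0.0, 317.3536665339556], [0.0, 514.4927896047594, 238.9318544197558], [0.0, 0.0, 1.0]] [0.42  0.015 1.009] [[-0.014, -1.0, 0.008], [-0.997, 0.013, -0.072], [0.072, -0.009, -0.997]]
{'t': 0.1, 'q': array([-1.04488634e+00,  3.59291702e-01,  1.11438370e-02, -2.93371260e-04,
       -1.22407381e+00, -2.88055889e-01]), 'qd': array([ 1.54988757e-03, -1.18314829e-03, -2.45104372e-04,  1.19408446e-03,
       -3.90849969e-05,  8.35717281e-05]), 'joint_efforts': array([-1.59210584e-03, -5.84164453e+01,  2.93749738e+01,  7.01539144e+00,
        1.01367087e-02, -5.94159133e-05]), 'eef_pos': array([ 0.15888138, -0.65559139,  0.22573144]), 'ee_rot': array([ 3.14014768e+00, -1.40520954e-04, -2.90383834e+00]), 'force': array([ 0.22870621,  0.06451773, -0.48036494]), 'moment': array([-0.00718848,  0.03583545, -0.01419708]), 'gripper_force': 0.0, 'width': 0.087684226425715} 0.0188
```

View pics/scene0.png

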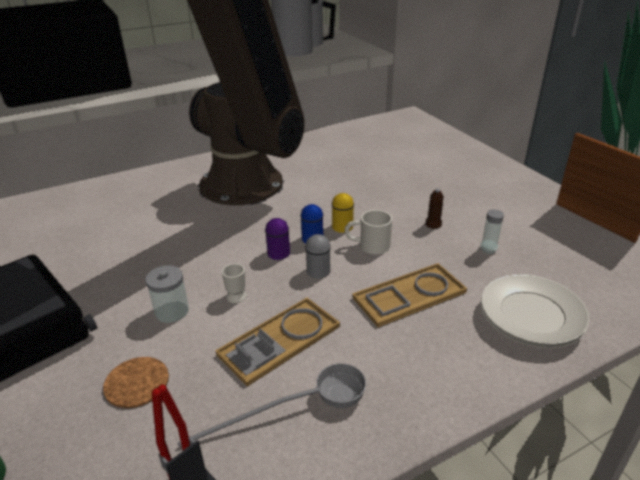

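View pics/top0.png

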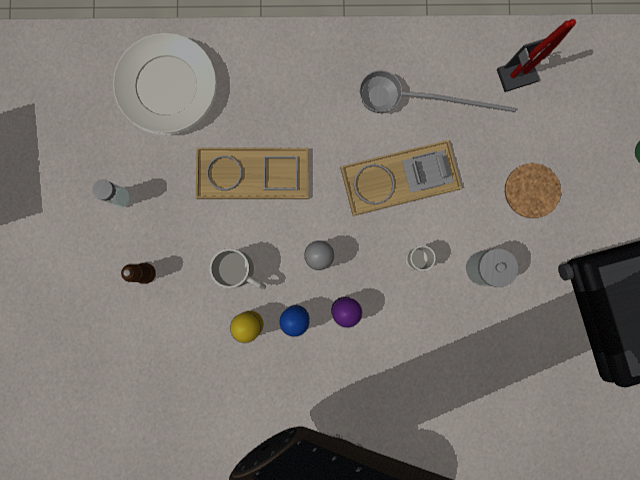

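Top view: the grey sugar shaker is at (319,255), with look-alikes yellow (246,326), blue (294,321) and purple (347,311). The spice jar is at (112,192), mill (138,272), egg cup (422,258), mug (232,268) and glass jar (495,268). On the egg tray the ring is at (226,173) and the square at (283,173). On the waffle tray the ring is at (376,184) and the clip at (432,172).

```bash
cat > h.py <<'E'
from station import arm
import numpy as np, cv2
from scipy.optimize import least_squares
def cloud(d,m,cam):
    c=arm.get_calibration(cam);v,u=np.nonzero(m&(d>0));z=d[v,u]
    P=np.c_[(u-c["mtx"][0,2])/c["mtx"][0,0]*z,(v-c["mtx"][1,2])/c["mtx"][1,1]*z,z]
    return (P-c["t"])@c["R"]
def proj(X,cam):
    c=arm.get_calibration(cam);q=(np.atleast_2d(X)@c["R"].T+c["t"])@c["mtx"].T
    return q[:,:2]/q[:,2:]
def pix2plane(uv,z,cam):
    c=arm.get_calibration(cam);uv=np.atleast_2d(uv)
    r=np.c_[uv,np.ones(len(uv))]@np.linalg.inv(c["mtx"]).T@c["R"]; o=-c["R"].T@c["t"]
    return o+r*((z-o[2])/r[:,2])[:,None]
E
cat > m1.py <<'E'
from h import *
D={n:arm.grab_frame(n) for n in("scene","top")}
np.savez("f0.npz",**{n+k:D[n][i] for n in D for i,k in enumerate("pd")})
for th,zl,zh,r in(("spice_jar_center",.02,.08,.018),("sugar_shaker_center",.01,.06,.027),("pepper_mill_center",.02,.064,.017),("egg_cup_center",.03,.068,.0225)):
    for n in D:
        for o in arm.trace(th,n)[:5]:
            P=cloud(D[n][1],o["mask"],n); Q=P[(P[:,2]>zl)&(P[:,2]<zh)]
            s=""
            if len(Q)>15:
                cam=-arm.get_calibration(n)["R"].T@arm.get_calibration(n)["t"]
                g=np.median(Q[:,:2],0); g=g+(g-cam[:2])/np.linalg.norm(g-cam[:2])*r*.7
                f=least_squares(lambda c:np.hypot(*(Q[:,:2]-c).T)-r,g,loss="soft_l1",f_scale=.002); s=f.x.round(4),len(Q),round(float(np.median(abs(f.fun))),4)
            T=P[P[:,2]>P[:,2].max()-.012]
            print(th[:6],n,round(o["score"],2),o["extent"],"zmax",P[:,2].max().round(3),"top",np.median(T,0).round(4),"fit",s)
for th in("clip_seat","sugar_ring_seat","egg_ring_seat","mill_square_seat","glass_jar_center","mug_center"):
    for n in D:
        for o in arm.recognise(th,n)[:3]: print(th,n,round(o["score"],2),o["extent"])
p,d=D["top"]
cv2.imwrite("pics/crop.png",cv2.resize(p[130:225,185:475],None,fx=2.7,fy=2.7,interpolation=cv2.INTER_CUBIC)[:,:,::-1])
E
python3 m1.py
```

```text
spice_ scene 0.86 [483.8, 209.9, 19.4, 46.5] zmax 0.101 top [0.5867 0.3819 0.0974] fit (array([0.5804, 0.3872]), 364, 0.001)
spice_ scene 0.52 [304.5, 234.2, 26.1, 42.2] zmax 0.092 top [ 0.467  -0.0019  0.0858] fit (array([ 0.4683, -0.0015]), 593, 0.0023)
spice_ top 0.9 [91.9, 177.9, 40.0, 29.0] zmax 0.105 top [0.58   0.3867 0.1005] fit (array([0.5807, 0.3889]), 235, 0.0004)
sugar_ scene 0.82 [304.1, 233.1, 26.2, 45.9] zmax 0.092 top [ 0.4671 -0.0019  0.0858] fit (array([0.4594, 0.0029]), 433, 0.0009)
sugar_ scene 0.73 [264.0, 217.3, 26.2, 43.8] zmax 0.093 top [ 0.3625 -0.0502  0.086 ] fit (array([ 0.3548, -0.0466]), 424, 0.0009)
sugar_ scene 0.59 [298.7, 204.5, 23.2, 37.2] zmax 0.092 top [0.3485 0.0445 0.0855] fit (array([0.3396, 0.0494]), 308, 0.001)
sugar_ scene 0.59 [331.0, 192.5, 22.1, 39.7] zmax 0.092 top [0.3377 0.1335 0.085 ] fit (array([0.3303, 0.1385]), 342, 0.0012)
sugar_ top 0.87 [333.5, 295.1, 29.9, 33.6] zmax 0.097 top [ 0.3557 -0.0442  0.0894] fit (array([ 0.3545, -0.0453]), 31, 0.0001)
sugar_ top 0.78 [302.8, 244.3, 30.3, 24.0] zmax 0.097 top [0.4593 0.0043 0.0896] fi
[... 882 characters left out ...]
4, 306.8, 41.0, 31.9]
sugar_ring_seat scene 0.24 [424.4, 190.0, 18.5, 41.6]
sugar_ring_seat top 0.8 [356.3, 166.5, 34.6, 38.7]
sugar_ring_seat top 0.33 [404.0, 149.0, 47.7, 41.4]
egg_ring_seat scene 0.79 [413.8, 272.6, 30.3, 21.1]
egg_ring_seat top 0.78 [208.1, 157.1, 30.2, 33.3]
mill_square_seat scene 0.65 [367.4, 284.0, 44.5, 31.3]
mill_square_seat top 0.72 [261.6, 154.0, 32.9, 34.8]
mill_square_seat top 0.28 [365.0, 168.2, 29.5, 12.9]
glass_jar_center scene 0.68 [225.3, 329.3, 60.0, 44.2]
glass_jar_center scene 0.56 [145.4, 265.2, 43.6, 55.5]
glass_jar_center top 0.76 [464.8, 252.6, 51.9, 36.6]
mug_center scene 0.77 [345.1, 211.4, 50.1, 45.4]
mug_center top 0.84 [207.1, 248.0, 56.6, 40.1]
```

View pics/crop.png

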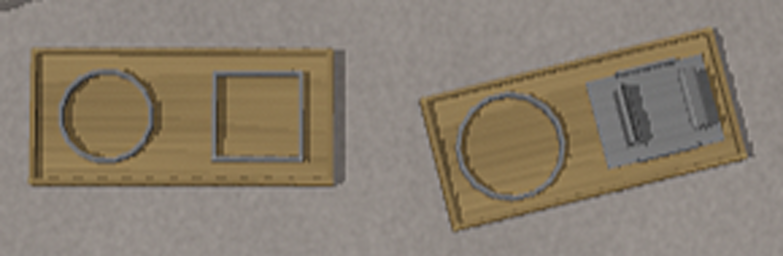

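Crop: egg tray ring at (107,117) and square at (259,117). On the waffle tray the ring is at (511,146) and the clip jaws at about (630,113) and (700,97), with the tray turned about 13°. Next I'll measure the seats.

```bash
cat > m2.py <<'E'
from h import *
f=np.load("f0.npz")
B={"top":{"clip":(395,142,68,60),"sring":(352,162,44,46),"ering":(204,152,42,42),"sq":(260,150,44,44),"traySugar":(335,135,135,85),"trayEgg":(190,142,130,62)},
"scene":{"clip":(215,315,72,65),"sring":(276,302,52,42),"ering":(408,268,46,32),"sq":(362,278,50,42),"traySugar":(210,292,135,95),"trayEgg":(345,258,130,72)}}
for n in B:
    p,d=f[n+"p"],f[n+"d"]; hsv=cv2.cvtColor(p,cv2.COLOR_RGB2HSV); 
    for k,(x,y,w,h) in B[n].items():
        box=np.zeros(d.shape,bool);box[y:y+h,x:x+w]=1
        wood=(hsv[...,1]>85)&box
        if k[:4]=="tray":
            cs,_=cv2.findContours(wood.astype(np.uint8),0,2); c=max(cs,key=cv2.contourArea)
            Q=pix2plane(c[:,0,:].astype(float),.013,n)[:,:2]
            P=cloud(d,wood,n); rc=cv2.minAreaRect((Q*1000).astype(np.float32)); print(n,k,np.round(rc,1) if 0 else rc,"zmed",np.median(P[:,2]).round(4)); continue
        g=(hsv[...,1]<60)&box
        P=cloud(d,g,n)
        if k=="clip":
            J=P[(P[:,2]>.02)&(P[:,2]<.06)]; print(n,k,"z pct",np.percentile(P[:,2],[5,50,95]).round(4),len(J))
            np.save(n+"J.npy",J)
        else:
            Q=pix2plane(np.argwhere(g)[:,::-1].astype(float),.014,n)[:,:2]
            R=.0375 if k=="sring" else .0325
            g0=np.median(Q,0)
            if k!="sq":
                r=least_squares(lambda c:np.hypot(*(Q-c).T)-R,g0,loss="soft_l1",f_scale=.002);print(n,k,r.x.round(4),len(Q),np.median(abs(r.fun)).round(4),"free r",least_squares(lambda c:np.hypot(*(Q-c[:2]).T)-c[2],[*r.x,R],loss="soft_l1",f_scale=.002).x.round(4))
            else: print(n,k,cv2.minAreaRect((Q*1000).astype(np.float32)),g0.round(4))
    
E
python3 m2.py; python3 - <<'E'
import sys;sys.path.insert(0,'.')
import numpy as np
for n in("top","scene"):
    J=np.load(f"{n}J.npy")
    from scipy.cluster.vq import kmeans2
    c,l=kmeans2(J[:,:2],2,seed=1,minit="++")
    for i in(0,1): print(n,c[i].round(4),(l==i).sum(),J[l==i,2].min().round(3),J[l==i,2].max().round(3),J[l==i].min(0).round(3),J[l==i].max(0).round(3))
E
```

```text
top clip z pct [-0.0017  0.0066  0.0308] 259
top sring [ 0.5987 -0.1055] 276 0.0011 free r [ 0.5987 -0.1055  0.0379]
top ering [0.6247 0.1871] 226 0.0011 free r [0.6247 0.1871 0.0326]
top sq ((623.3059692382812, 78.45429992675781), (64.68570709228516, 65.3786849975586), 89.31015014648438) [0.6222 0.0843]
top traySugar ((611.0686645507812, -158.6773681640625), (99.94674682617188, 220.47439575195312), 13.281421661376953) zmed 0.0069
top trayEgg ((623.3137817382812, 132.52244567871094), (219.6890411376953, 99.16090393066406), 89.28302764892578) zmed 0.0069
scene clip z pct [-0.0037  0.      0.0252] 245
scene sring [ 0.6027 -0.1075] 582 0.007 free r [ 0.5957 -0.101   0.05  ]
scene ering [0.6292 0.1835] 285 0.003 free r [0.6285 0.1833 0.0345]
scene sq ((621.436279296875, 72.02105712890625), (96.7341537475586, 126.65235137939453), 60.863529205322266) [0.6021 0.0729]
scene traySugar ((619.5130004882812, -161.97177124023438), (107.24207305908203, 223.5250244140625), 13.31064224243164) zmed 0.005
scene trayEgg ((632.3825073242188, 127.03437042236328), (224.6099395751953, 108.61924743652344), 89.18926239013672) zmed 0.0047
top [ 0.6303 -0.2353] 157 0.02 0.038 [ 0.608 -0.245  0.02 ] [ 0.657 -0.212  0.038]
top [ 0.6183 -0.1891] 102 0.021 0.038 [ 0.599 -0.198  0.021] [ 0.64  -0.18   0.038]
scene [ 0.6232 -0.1908] 149 0.02 0.035 [ 0.6  -0.2   0.02] [ 0.644 -0.181  0.035]
scene [ 0.6355 -0.2375] 96 0.02 0.035 [ 0.609 -0.245  0.02 ] [ 0.655 -0.228  0.035]
```

```bash
cat > go.py <<'E'
# go.py x y z [yaw]: rows to reach TCP target from measured pose
from station import arm
import numpy as np,sys
from scipy.spatial.transform import Rotation as R
s=arm.get_state(); a=[float(v) for v in sys.argv[1:]]
Rt=R.from_euler("xyz",s["ee_rot"]).as_matrix()
yaw=a[3] if len(a)>3 else s["ee_rot"][2]
d=Rt.T@(np.array(a[:3])-s["eef_pos"])/.025
turn=-np.rad2deg((yaw-s["ee_rot"][2]+np.pi)%(2*np.pi)-np.pi)/5
print("t",round(s["t"],2),"pos",s["eef_pos"].round(4),"rot",s["ee_rot"].round(3),"F",s["force"].round(1),"w",round(s["width"],4),"gf",round(s["gripper_force"],1),"ROW",d.round(2),turn.round(2))
E
python3 go.py .5805 .388 .2
```

```text
t 1.2 pos [ 0.159  -0.656   0.2265] rot [ 3.142  0.    -2.904] F [ 0.1 -0.6  0. ] w 0.0874 gf 0.0 ROW [-26.22  36.61   1.06] -0.0
```

```bash
python3 - <<'E'
from h import *
f=np.load("f0.npz")
for n,b in(("top",(225,390,555,640)),("scene",(250,385,0,100))):
    m=np.zeros((480,640),bool);m[b[0]:b[1],b[2]:b[3]]=1
    P=cloud(f[n+"d"],m,n);P=P[P[:,2]>.03];print(n,P.min(0).round(3),P.max(0).round(3),np.percentile(P[:,2],[50,90,99]).round(3))
    H=P[P[:,2]>.12];print(len(H),H.min(0).round(3) if len(H) else "",H.max(0).round(3) if len(H) else "")
E
```

```text
top [ 0.215 -0.605  0.03 ] [ 0.479 -0.455  0.101] [0.09  0.096 0.098]
0  
scene [ 0.217 -0.622  0.03 ] [ 0.488 -0.458  0.097] [0.088 0.094 0.095]
0
```

```bash
python3 -m crank '[[[-13.2,5.3,0,0],[-13.2,5.3,0,0],[-13.2,5.3,0,0],[-13.2,5.3,0,0],[-13.2,5.3,0,0],[-13.2,5.3,0,0],[-26.2,36.6,1,0],[-26.2,36.6,1,0],[-26.2,36.6,1,0],[-26.2,36.6,1,0],[-26.2,36.6,1,0],[-26.2,36.6,1,0]]]' 0 10; python3 go.py .5805 .388 .2
```

```text
t: 2.7
eef_pos: [0.5068, -0.0772, 0.2159]
ee_rot: [-3.141, 0.001, -2.904]
force: [1.4, 0.5, 0.8]
width: 0.0878
gripper_force: 0.0
t 2.7 pos [ 0.5068 -0.0772  0.2159] rot [-3.141e+00  1.000e-03 -2.904e+00] F [1.4 0.5 0.8] w 0.0878 gf 0.0 ROW [-7.25 17.39  0.64] -0.0
```

```bash
python3 -m crank '[[[-7.2,17.4,0.6,0],[-7.2,17.4,0.6,0],[-7.2,17.4,0.6,0],[-7.2,17.4,0.6,0],[-7.2,17.4,0.6,0],[-7.2,17.4,0.6,0],[-7.2,17.4,0.6,0],[-7.2,17.4,0.6,0],[-7.2,17.4,0.6,0],[-7.2,17.4,0.6,0],[-7.2,17.4,0.6,0]]]' >/dev/null; python3 go.py .5805 .388 .0465
```

```text
t 4.08 pos [0.5792 0.385  0.201 ] rot [ 3.141  0.    -2.905] F [-0.1 -0.1  0.3] w 0.0876 gf 0.0 ROW [-0.08  0.1   6.18] -0.0
```

```bash
python3 -m crank '[[[-0.1,0.1,2,0],[-0.1,0.1,4,0],[-0.1,0.1,5.2,0],[-0.1,0.1,6.2,0],[-0.1,0.1,6.2,0],[-0.1,0.1,6.2,0],[-0.1,0.1,6.2,0]]]' && python3 go.py .5805 .388 .0465 && python3 -m crank '[[[0,0,0,0],[0,0,0,0],[0,0,0,0],[0,0,0,0],[0,0,0,0],[0,0,0,0],[0,0,0,0]]]' 1 30; python3 go.py .5805 .388 .2
```

```text
t: 4.95
eef_pos: [0.5818, 0.3895, 0.0474]
ee_rot: [3.14, 0.002, -2.904]
force: [0.3, 0.7, 0.2]
width: 0.0874
gripper_force: 0.0
t 4.95 pos [0.5818 0.3895 0.0474] rot [ 3.140e+00  2.000e-03 -2.904e+00] F [0.3 0.7 0.2] w 0.0874 gf 0.0 ROW [ 0.06 -0.05  0.03] -0.0
t: 5.82
eef_pos: [0.5809, 0.389, 0.0454]
ee_rot: [3.142, -0.0, -2.904]
force: [0.1, 1.1, -0.7]
width: 0.036
gripper_force: 30.0
t 5.83 pos [0.5809 0.389  0.0454] rot [ 3.142 -0.    -2.904] F [ 0.1  1.1 -0.7] w 0.036 gf 30.0 ROW [ 0.03 -0.03 -6.18] -0.0
```

```bash
python3 go.py .624 -.212 .2; python3 -m crank '[[[0,0,-1.5,0],[0,0,-3.5,0],[0,0,-5.5,0],[0,0,-6.2,0],[0,0,-6.2,0]]]' >/dev/null; python3 go.py .624 -.212 .19
```

```text
t 5.83 pos [0.5809 0.389  0.0454] rot [ 3.142 -0.    -2.904] F [ 0.1  1.1 -0.7] w 0.036 gf 30.0 ROW [  3.99 -23.77  -6.18] -0.0
t 6.45 pos [0.5812 0.3893 0.2015] rot [ 3.140e+00  2.000e-03 -2.904e+00] F [-0.5  0.6 -1.7] w 0.0361 gf 30.0 ROW [  4.   -23.78   0.42] -0.0
```

```bash
python3 -m crank '[[[0.3,-2,0,0],[4,-23.8,0.4,0],[4,-23.8,0.4,0],[4,-23.8,0.4,0],[4,-23.8,0.4,0],[4,-23.8,0.4,0],[4,-23.8,0.4,0],[4,-23.8,0.4,0],[4,-23.8,0.4,0],[4,-23.8,0.4,0],[4,-23.8,0.4,0],[4,-23.8,0.4,0]]]' >/dev/null;  python3 -m crank '[[[0,0,0,0],[0,0,0,0],[0,0,0,0]]]'; python3 go.py .624 -.212 .0875
```

```text
t: 8.32
eef_pos: [0.6241, -0.212, 0.1907]
ee_rot: [-3.142, 0.0, -2.903]
force: [-0.7, 0.7, -0.6]
width: 0.0358
gripper_force: 30.0
t 8.32 pos [ 0.6241 -0.212   0.1907] rot [-3.142  0.    -2.903] F [-0.7  0.7 -0.6] w 0.0358 gf 30.0 ROW [ 0.01 -0.    4.13] -0.0
```

```bash
python3 -m crank '[[[0,0,2,0],[0,0,4,0],[0,0,4.1,0],[0,0,4.1,0],[0,0,4.1,0]]]'; python3 - <<'E'
from h import *
p,d=arm.grab_frame("scene"); cv2.imwrite("pics/s1.png",cv2.resize(p[220:400,170:350],None,fx=3.3,fy=3.3,interpolation=cv2.INTER_CUBIC)[:,:,::-1])
for o in arm.trace("spice_jar_center","scene")[:2]:
    P=cloud(d,o["mask"],"scene");Q=P[(P[:,2]>.055)&(P[:,2]<.085)];print(o["score"],o["extent"],len(Q),P[:,2].min())
    if len(Q)>10: print(least_squares(lambda c:np.hypot(*(Q[:,:2]-c).T)-.018,[.62,-.21],loss="soft_l1",f_scale=.002).x)
E
```

```text
t: 8.95
eef_pos: [0.6257, -0.213, 0.0907]
ee_rot: [-3.14, 0.004, -2.903]
force: [-0.2, 0.5, -1.2]
width: 0.0361
gripper_force: 30.0
0.81 [241.5, 289.8, 23.2, 56.4] 280 0.007061748894611078
[ 0.62551975 -0.21457195]
```

View pics/s1.png

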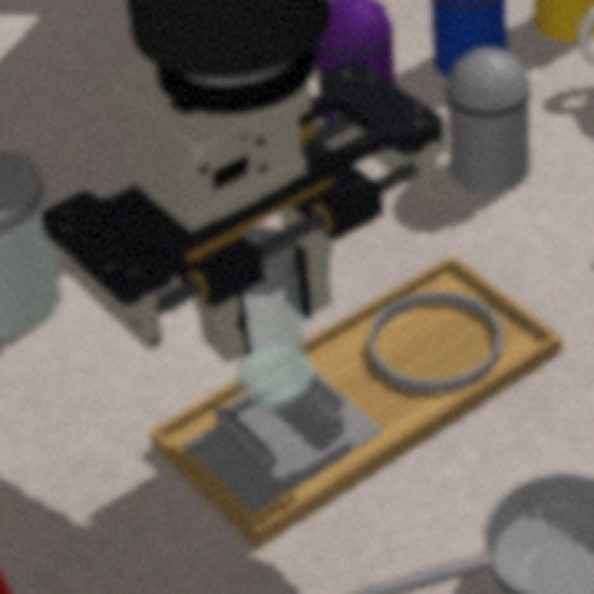

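Crop: the glass foot at (278,385) hangs above the clip, between the jaws at (250,430) and (320,405). Fingers are clear of everything.

```bash
python3 -m crank '[[[0,0,0.4,0],[0,0,0.8,0],[0,0,0.85,0],[0,0,0.85,0],[0,0,0.85,0]]]'; python3 go.py .624 -.212 .0514
```

```text
t: 9.68
eef_pos: [0.6241, -0.2128, 0.0669]
ee_rot: [-3.141, 0.0, -2.904]
force: [0.7, 0.1, -0.9]
width: 0.0359
gripper_force: 30.0
t 9.68 pos [ 0.6241 -0.2128  0.0669] rot [-3.141  0.    -2.904] F [ 0.7  0.1 -0.9] w 0.0359 gf 30.0 ROW [-0.    0.03  0.62] -0.0
```

```bash
for i in 1; do python3 -m crank '[[[0,0,0.06,0],[0,0,0.12,0],[0,0,0.18,0],[0,0,0.18,0],[0,0,0.18,0]]]' 1 50; done; python3 -m crank '[[[0,0,0.06,0],[0,0,0.12,0],[0,0,0.12,0]]]'; python3 -m crank '[[[0,0,0.06,0],[0,0,0.12,0],[0,0,0.12,0]]]'
```

```text
t: 10.3
eef_pos: [0.6243, -0.2129, 0.0627]
ee_rot: [-3.141, 0.001, -2.904]
force: [-0.5, 0.1, 4.2]
width: 0.0357
gripper_force: 50.0
t: 10.68
eef_pos: [0.6246, -0.2128, 0.0596]
ee_rot: [-3.141, 0.001, -2.904]
force: [1.1, 0.6, 2.4]
width: 0.0357
gripper_force: 50.0
t: 11.05
eef_pos: [0.6231, -0.2126, 0.0546]
ee_rot: [3.14, -0.002, -2.904]
force: [2.4, -1.3, -10.6]
width: 0.0357
gripper_force: 50.0
```

```bash
python3 -m crank '[[[0,0,0.06,0],[0,0,0.1,0],[0,0,0.1,0],[0,0,0.1,0]]]'; python3 -m crank '[[[0,0,0.04,0],[0,0,0.08,0],[0,0,0.08,0],[0,0,0.08,0]]]'
```

```text
t: 11.55
eef_pos: [0.6235, -0.2129, 0.0535]
ee_rot: [3.141, -0.001, -2.904]
force: [0.4, -1.1, -5.3]
width: 0.0353
gripper_force: 50.0
t: 12.05
eef_pos: [0.6242, -0.2128, 0.052]
ee_rot: [-3.141, 0.0, -2.904]
force: [0.1, -0.4, -1.8]
width: 0.0357
gripper_force: 50.0
```

```bash
python3 -m crank '[[[0,0,0.04,0],[0,0,0.06,0],[0,0,0.06,0],[0,0,0.06,0]]]'; python3 -m crank '[[[0,0,0.04,0],[0,0,0.06,0],[0,0,0.06,0],[0,0,0.06,0]]]'
```

```text
t: 12.55
eef_pos: [0.6243, -0.2128, 0.0514]
ee_rot: [-3.141, 0.001, -2.903]
force: [-1.4, 1.7, 7.0]
width: 0.0354
gripper_force: 50.0
t: 13.05
eef_pos: [0.6245, -0.2128, 0.0513]
ee_rot: [-3.141, 0.002, -2.903]
force: [-5.3, 3.3, 16.6]
width: 0.0362
gripper_force: 50.0
```

Force dropped, then the foot stopped on the floor at exactly the expected height. Releasing.

```bash
python3 -m crank '[[[0,0,-0.1,0],[0,0,-0.1,0],[0,0,-0.1,0]]]'; python3 -m crank '[[[0,0,0,0],[0,0,0,0],[0,0,0,0],[0,0,0,0],[0,0,-2,0],[0,0,-4,0],[0,0,-6,0],[0,0,-6,0],[0,0,-6,0]]]' 0 10; python3 - <<'E'
from h import *
p,d=arm.grab_frame("scene")
for o in arm.trace("spice_jar_center","scene")[:2]:
    P=cloud(d,o["mask"],"scene");Q=P[(P[:,2]>.045)&(P[:,2]<.085)];print(o["score"],o["extent"],len(Q),P[:,2].max(),least_squares(lambda c:np.hypot(*(Q[:,:2]-c).T)-.018,[.62,-.21],loss="soft_l1",f_scale=.002).x)
E
python3 go.py .459 .0035 .19
```

```text
t: 13.42
eef_pos: [0.6242, -0.2128, 0.0514]
ee_rot: [-3.141, 0.0, -2.904]
force: [-1.2, 1.3, 4.3]
width: 0.0357
gripper_force: 50.0
t: 14.55
eef_pos: [0.6236, -0.2126, 0.2011]
ee_rot: [3.141, 0.0, -2.904]
force: [0.8, 0.2, -0.7]
width: 0.0881
gripper_force: 0.0
0.95 [242.9, 304.9, 21.2, 54.4] 343 0.10710104253131443 [ 0.62380366 -0.21441687]
t 14.65 pos [ 0.6232 -0.2127  0.1998] rot [ 3.141e+00 -2.000e-03 -2.904e+00] F [-0.2  0.9 -0.1] w 0.0878 gf 0.0 ROW [4.35 9.95 0.41] -0.0
```

```bash
python3 -m crank '[[[4.4,10,0.4,0],[4.4,10,0.4,0],[4.4,10,0.4,0],[4.4,10,0.4,0],[4.4,10,0.4,0],[4.4,10,0.4,0],[4.4,10,0.4,0],[4.4,10,0.4,0]]]' >/dev/null; python3 go.py .459 .0035 .0335
```

```text
t 15.65 pos [0.4584 0.0036 0.1908] rot [-3.141e+00 -1.000e-03 -2.905e+00] F [-0.4  0.  -0. ] w 0.0876 gf 0.0 ROW [-0.03 -0.01  6.29] -0.0
```

```bash
python3 -m crank '[[[0,0,2,0],[0,0,4,0],[0,0,5.4,0],[0,0,6.3,0],[0,0,6.3,0],[0,0,6.3,0],[0,0,6.3,0]]]' && python3 -m crank '[[[0,0,0,0],[0,0,0,0],[0,0,0,0],[0,0,0,0],[0,0,0,0],[0,0,0,0]]]' 1 30 &&  python3 -m crank '[[[0,0,-1.5,0],[0,0,-3.5,0],[0,0,-5.5,0],[0,0,-6.5,0],[0,0,-6.5,0],[0,0,-6.5,0]]]'; python3 go.py .5987 -.1055 .19 -1.333
```

```text
t: 16.52
eef_pos: [0.459, 0.0044, 0.0348]
ee_rot: [3.141, 0.002, -2.904]
force: [0.5, -0.2, -1.0]
width: 0.0877
gripper_force: 0.0
t: 17.27
eef_pos: [0.4582, 0.0042, 0.0338]
ee_rot: [-3.142, -0.0, -2.904]
force: [-0.3, 0.5, 2.2]
width: 0.0532
gripper_force: 30.0
t: 18.02
eef_pos: [0.4572, 0.0041, 0.195]
ee_rot: [3.141, -0.002, -2.904]
force: [-0.0, -0.6, -2.1]
width: 0.0533
gripper_force: 30.0
t 18.02 pos [0.4572 0.0041 0.195 ] rot [ 3.141e+00 -2.000e-03 -2.904e+00] F [-0.  -0.6 -2.1] w 0.0533 gf 30.0 ROW [-4.47 -5.59  0.19] -18.0
```

```bash
python3 -m crank '[[[-2,-2.5,0,-2],[-4,-5,0.2,-4],[-4.5,-5.6,0.2,-18],[-4.5,-5.6,0.2,-18],[-4.5,-5.6,0.2,-18],[-4.5,-5.6,0.2,-18],[-4.5,-5.6,0.2,-18],[-4.5,-5.6,0.2,-18],[-4.5,-5.6,0.2,-18],[-4.5,-5.6,0.2,-18],[-4.5,-5.6,0.2,-18],[-4.5,-5.6,0.2,-18]]]'; python3 go.py .5987 -.1055 .041 -1.333
```

```text
t: 19.52
eef_pos: [0.6003, -0.1053, 0.1908]
ee_rot: [3.141, 0.0, -1.334]
force: [-0.2, -0.5, -1.6]
width: 0.0536
gripper_force: 30.0
t 19.52 pos [ 0.6003 -0.1053  0.1908] rot [ 3.141  0.    -1.334] F [-0.2 -0.5 -1.6] w 0.0536 gf 30.0 ROW [-0.01  0.06  5.99] -0.02
```

```bash
python3 -m crank '[[[0,0.05,2,0],[0,0.05,4,0],[0,0.05,5,0],[0,0.05,5.6,0],[0,0.05,5.8,0],[0,0.05,5.95,0],[0,0.05,5.95,0],[0,0.05,5.95,0]]]'; python3 go.py .5987 -.1055 .0398 -1.333
```

```text
t: 20.52
eef_pos: [0.5997, -0.1056, 0.0433]
ee_rot: [-3.14, -0.0, -1.333]
force: [-0.5, 0.1, -1.5]
width: 0.0536
gripper_force: 30.0
t 20.52 pos [ 0.5997 -0.1056  0.0433] rot [-3.14  -0.    -1.333] F [-0.5  0.1 -1.5] w 0.0536 gf 30.0 ROW [-0.01  0.04  0.14] 0.0
```

```bash
python3 -m crank '[[[0,0,0.08,0],[0,0,0.12,0],[0,0,0.12,0],[0,0,0.12,0]]]'; python3 -m crank '[[[0,0,0.04,0],[0,0,0.04,0],[0,0,0.04,0]]]'
```

```text
t: 21.02
eef_pos: [0.5993, -0.1056, 0.0398]
ee_rot: [-3.141, -0.0, -1.333]
force: [-1.9, 0.6, 3.9]
width: 0.0535
gripper_force: 30.0
t: 21.4
eef_pos: [0.5993, -0.1056, 0.0398]
ee_rot: [-3.141, -0.0, -1.333]
force: [-4.5, 3.0, 12.6]
width: 0.0535
gripper_force: 30.0
```

```bash
python3 -m crank '[[[0,0,-0.05,0],[0,0,-0.05,0]]]' >/dev/null; python3 -m crank '[[[0,0,0,0],[0,0,0,0],[0,0,0,0],[0,0,0,0],[0,0,-2,0],[0,0,-4,0],[0,0,-6,0],[0,0,-6,0],[0,0,-6,0]]]' 0 10; python3 - <<'E'
from h import *
p,d=arm.grab_frame("scene")
for o in arm.trace("egg_cup_center","scene")[:2]:
    P=cloud(d,o["mask"],"scene");print("cup",o["score"],o["extent"],P[:,2].max(),(P[P[:,2]>.055].min(0)+P[P[:,2]>.055].max(0))/2)
for o in arm.trace("sugar_shaker_center","scene")[:4]:
    P=cloud(d,o["mask"],"scene");Q=P[(P[:,2]>.02)&(P[:,2]<.06)];print(o["score"],o["extent"],P[:,2].max(),least_squares(lambda c:np.hypot(*(Q[:,:2]-c).T)-.027,Q[:,:2].mean(0)+[-.02,.01],loss="soft_l1",f_scale=.002).x)
E
python3 go.py .4525 -.188 .19
```

```text
t: 22.78
eef_pos: [0.5989, -0.1055, 0.1896]
ee_rot: [-3.141, 0.0, -1.333]
force: [0.3, -0.3, 0.1]
width: 0.0874
gripper_force: 0.0
cup 0.78 [221.1, 264.3, 23.8, 38.4] 0.07091703388286649 [ 0.45442277 -0.18698169  0.06298912]
0.85 [287.8, 280.5, 27.7, 53.4] 0.09865522880193163 [ 0.59855081 -0.10532129]
0.77 [332.3, 190.3, 21.5, 42.0] 0.2962603404912688 [0.332759   0.13396614]
0.61 [264.7, 220.3, 23.7, 37.9] 0.18931776324832264 [ 0.35445908 -0.04655821]
t 22.93 pos [ 0.5985 -0.1056  0.1884] rot [ 3.139  0.    -1.333] F [-0.2 -0.5  0.2] w 0.0873 gf 0.0 ROW [ 1.83  6.45 -0.05] -0.0
```

```bash
python3 -m crank '[[[1.8,6.4,0,0],[1.8,6.4,0,0],[1.8,6.4,0,0],[1.8,6.4,0,0],[1.8,6.4,0,0],[1.8,6.4,0,0]]]' >/dev/null; python3 go.py .453 -.188 .0302
```

```text
t 23.68 pos [ 0.4551 -0.1867  0.1893] rot [ 3.141  0.    -1.332] F [-0.4  0.1 -0.8] w 0.0877 gf 0.0 ROW [0.03 0.09 6.37] -0.0
```

```bash
python3 -m crank '[[[0,0.05,2,0],[0,0.05,4,0],[0,0.05,5.4,0],[0,0.05,6.3,0],[0,0.05,6.35,0],[0,0.05,6.35,0],[0,0.05,6.35,0]]]' && python3 -m crank '[[[0,0,0,0],[0,0,0,0],[0,0,0,0],[0,0,0,0],[0,0,0,0],[0,0,0,0],[0,0,0,0]]]' 1 20 &&  python3 -m crank '[[[0,0,-1,0],[0,0,-3,0],[0,0,-5,0],[0,0,-6.4,0],[0,0,-6.4,0],[0,0,-6.4,0]]]'; python3 go.py .6247 .1871 .19
```

```text
t: 24.55
eef_pos: [0.4541, -0.1873, 0.032]
ee_rot: [-3.14, -0.001, -1.333]
force: [-0.3, -0.2, 0.4]
width: 0.0877
gripper_force: 0.0
t: 25.42
eef_pos: [0.453, -0.1874, 0.031]
ee_rot: [3.141, 0.0, -1.333]
force: [-1.3, -0.3, 0.9]
width: 0.0461
gripper_force: 20.0
t: 26.18
eef_pos: [0.4526, -0.1871, 0.1903]
ee_rot: [3.141, 0.001, -1.333]
force: [-0.2, -0.2, -1.1]
width: 0.0462
gripper_force: 20.0
t 26.18 pos [ 0.4526 -0.1871  0.1903] rot [ 3.141e+00  1.000e-03 -1.333e+00] F [-0.2 -0.2 -1.1] w 0.0462 gf 20.0 ROW [-1.293e+01 -1.021e+01  1.000e-02] -0.0
```

```bash
python3 -m crank '[[[-1.3,-1,0,0],[-12.9,-10.2,0,0],[-12.9,-10.2,0,0],[-12.9,-10.2,0,0],[-12.9,-10.2,0,0],[-12.9,-10.2,0,0],[-12.9,-10.2,0,0],[-12.9,-10.2,0,0],[-12.9,-10.2,0,0],[-12.9,-10.2,0,0],[-12.9,-10.2,0,0]]]'; python3 go.py .6247 .1871 .039
```

```text
t: 27.55
eef_pos: [0.6248, 0.1852, 0.1912]
ee_rot: [-3.141, 0.0, -1.334]
force: [1.1, -0.1, -0.6]
width: 0.0464
gripper_force: 20.0
t 27.55 pos [0.6248 0.1852 0.1912] rot [-3.141  0.    -1.334] F [ 1.1 -0.1 -0.6] w 0.0464 gf 20.0 ROW [-0.08 -0.01  6.09] -0.0
```

Check how the cup hangs before lowering it (its wall is tapered).

```bash
python3 -m crank '[[[0,0,2,0],[0,0,4,0],[0,0,5,0],[0,0,5,0],[0,0,5,0]]]'; python3 - <<'E'
from h import *
p,d=arm.grab_frame("scene"); cv2.imwrite("pics/s2.png",cv2.resize(p[170:340,350:520],None,fx=3,fy=3,interpolation=cv2.INTER_CUBIC)[:,:,::-1])
E
python3 go.py .6247 .1871 .037
```

```text
t: 28.18
eef_pos: [0.626, 0.1862, 0.0676]
ee_rot: [-3.139, 0.0, -1.333]
force: [0.7, 0.7, -0.5]
width: 0.0462
gripper_force: 20.0
t 28.23 pos [0.6261 0.1865 0.068 ] rot [-3.139e+00  1.000e-03 -1.333e+00] F [ 0.3  0.3 -0.5] w 0.0468 gf 20.0 ROW [-0.04  0.05  1.24] -0.0
```

View pics/s2.png

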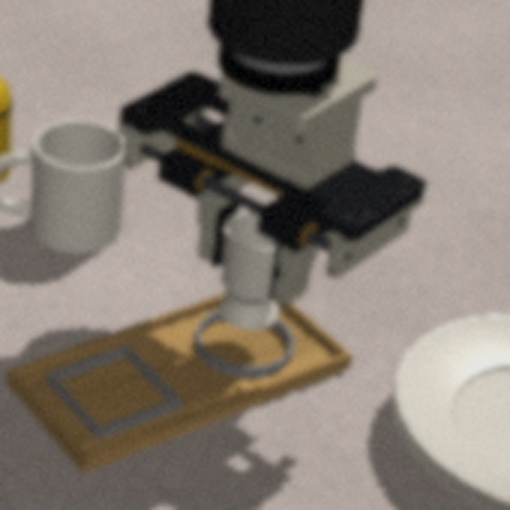

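The cup hangs upright, with its foot at (250,312) over the ring at (243,342).

```bash
python3 -m crank '[[[0,0,0.6,0],[0,0,1,0],[0,0,1.1,0],[0,0,1.1,0],[0,0,1.1,0]]]'; python3 -m crank '[[[0,0,0.06,0],[0,0,0.1,0],[0,0,0.14,0],[0,0,0.14,0],[0,0,0.14,0]]]'; python3 go.py .6247 .1871 .037
```

```text
t: 28.85
eef_pos: [0.6252, 0.1863, 0.0387]
ee_rot: [-3.141, 0.0, -1.333]
force: [-0.7, -0.3, -1.1]
width: 0.0462
gripper_force: 20.0
t: 29.48
eef_pos: [0.6253, 0.1863, 0.0369]
ee_rot: [-3.14, 0.0, -1.332]
force: [-4.2, -1.6, 11.4]
width: 0.0461
gripper_force: 20.0
t 29.48 pos [0.6253 0.1863 0.0369] rot [-3.14   0.    -1.332] F [-4.2 -1.6 11.4] w 0.0461 gf 20.0 ROW [-0.04  0.02 -0.  ] -0.0
```

```bash
python3 -m crank '[[[0,0,-0.04,0],[0,0,-0.04,0]]]' >/dev/null; python3 -m crank '[[[0,0,0,0],[0,0,0,0],[0,0,0,0],[0,0,0,0],[0,0,-2,0],[0,0,-4,0],[0,0,-6,0],[0,0,-6,0],[0,0,-6,0]]]' 0 10; python3 go.py .4315 .343 .19
```

```text
t: 30.85
eef_pos: [0.6246, 0.1861, 0.1858]
ee_rot: [3.141, 0.0, -1.333]
force: [-0.1, 0.8, -1.2]
width: 0.088
gripper_force: 0.0
t 30.85 pos [0.6246 0.1861 0.1858] rot [ 3.141  0.    -1.333] F [-0.1  0.8 -1.2] w 0.088 gf 0.0 ROW [-7.92  6.03 -0.17] -0.0
```

```bash
python3 -m crank '[[[-7.9,6,-0.2,0],[-7.9,6,-0.2,0],[-7.9,6,-0.2,0],[-7.9,6,-0.2,0],[-7.9,6,-0.2,0],[-7.9,6,-0.2,0],[-7.9,6,-0.2,0],[-7.9,6,-0.2,0]]]' >/dev/null; python3 go.py .4315 .343 .0392
```

```text
t 31.85 pos [0.4334 0.3418 0.1906] rot [ 3.141e+00 -1.000e-03 -1.335e+00] F [ 0.2 -0.2 -0.2] w 0.0871 gf 0.0 ROW [-0.07  0.06  6.05] -0.0
```

```bash
python3 -m crank '[[[-0.05,0.05,2,0],[-0.05,0.05,4,0],[-0.05,0.05,5.2,0],[-0.05,0.05,6.05,0],[-0.05,0.05,6.05,0],[-0.05,0.05,6.05,0],[-0.05,0.05,6.05,0]]]' && python3 -m crank '[[[0,0,0,0],[0,0,0,0],[0,0,0,0],[0,0,0,0],[0,0,0,0],[0,0,0,0],[0,0,0,0]]]' 1 30 &&  python3 -m crank '[[[0,0,-1,0],[0,0,-3,0],[0,0,-5,0],[0,0,-6.4,0],[0,0,-6.4,0],[0,0,-6.4,0]]]'; python3 go.py .6233 .0785 .195
```

```text
t: 32.72
eef_pos: [0.4318, 0.3442, 0.0409]
ee_rot: [-3.14, 0.001, -1.333]
force: [0.8, 0.1, -0.2]
width: 0.088
gripper_force: 0.0
t: 33.6
eef_pos: [0.4312, 0.3437, 0.0397]
ee_rot: [-3.142, 0.0, -1.333]
force: [0.5, 0.1, -1.4]
width: 0.0335
gripper_force: 30.0
t: 34.35
eef_pos: [0.4306, 0.3432, 0.1989]
ee_rot: [3.14, -0.0, -1.333]
force: [0.4, 0.6, -2.3]
width: 0.0334
gripper_force: 30.0
t 34.35 pos [0.4306 0.3432 0.1989] rot [ 3.14  -0.    -1.333] F [ 0.4  0.6 -2.3] w 0.0334 gf 30.0 ROW [12.1  -5.    0.15] -0.0
```

```bash
python3 -m crank '[[[1.2,-0.5,0,0],[12.1,-5,0.2,0],[12.1,-5,0.2,0],[12.1,-5,0.2,0],[12.1,-5,0.2,0],[12.1,-5,0.2,0],[12.1,-5,0.2,0],[12.1,-5,0.2,0],[12.1,-5,0.2,0],[12.1,-5,0.2,0]]]' >/dev/null; python3 go.py .6233 .0785 .0475; python3 -m crank '[[[0,0,2,0],[0,0,4,0],[0,0,5,0],[0,0,5.7,0],[0,0,5.85,0],[0,0,5.85,0],[0,0,5.85,0]]]'; python3 go.py .6233 .0785 .0457
```

```text
t 35.6 pos [0.6235 0.0801 0.1948] rot [ 3.142  0.    -1.331] F [-0.5 -0.7 -1.5] w 0.0334 gf 30.0 ROW [0.06 0.02 5.89] -0.0
t: 36.48
eef_pos: [0.6247, 0.0795, 0.0498]
ee_rot: [-3.139, 0.0, -1.333]
force: [-0.7, -0.6, -1.4]
width: 0.0329
gripper_force: 30.0
t 36.48 pos [0.6247 0.0795 0.0498] rot [-3.139  0.    -1.333] F [-0.7 -0.6 -1.4] w 0.0329 gf 30.0 ROW [0.02 0.06 0.16] -0.0
```

```bash
python3 -m crank '[[[0,0,0.06,0],[0,0,0.12,0],[0,0,0.16,0],[0,0,0.16,0],[0,0,0.16,0]]]'; python3 -m crank '[[[0,0,0.04,0],[0,0,0.04,0]]]'; python3 go.py .6233 .0785 .0457
```

```text
t: 37.1
eef_pos: [0.6243, 0.0791, 0.0456]
ee_rot: [-3.141, -0.0, -1.333]
force: [-2.5, 0.1, 5.8]
width: 0.0335
gripper_force: 30.0
t: 37.35
eef_pos: [0.6245, 0.0792, 0.0455]
ee_rot: [-3.14, -0.0, -1.332]
force: [-4.3, 0.2, 12.4]
width: 0.0334
gripper_force: 30.0
t 37.35 pos [0.6245 0.0792 0.0455] rot [-3.14  -0.    -1.332] F [-4.3  0.2 12.4] w 0.0334 gf 30.0 ROW [ 0.02  0.05 -0.01] -0.0
```

```bash
python3 -m crank '[[[0,0,-0.04,0],[0,0,-0.04,0]]]' >/dev/null; python3 -m crank '[[[0,0,0,0],[0,0,0,0],[0,0,0,0],[0,0,0,0],[0,0,-2,0],[0,0,-4,0],[0,0,-7,0],[0,0,-8,0],[0,7,-8,0],[0,7,-8,0],[0,7,-8,0],[0,7,-8,0]]]' 0 10;python3 -m crank '[[[0,0,0,0],[0,0,0,0],[0,0,0,0]]]' >/dev/null; python3 - <<'E'
from h import *
p,d=arm.grab_frame("scene"); cv2.imwrite("pics/s3.png",p[:,:,::-1])
E
```

```text
t: 39.1
eef_pos: [0.4511, 0.037, 0.2454]
ee_rot: [-3.14, 0.001, -1.333]
force: [0.9, -0.7, -0.2]
width: 0.0877
gripper_force: 0.0
```

View pics/s3.png

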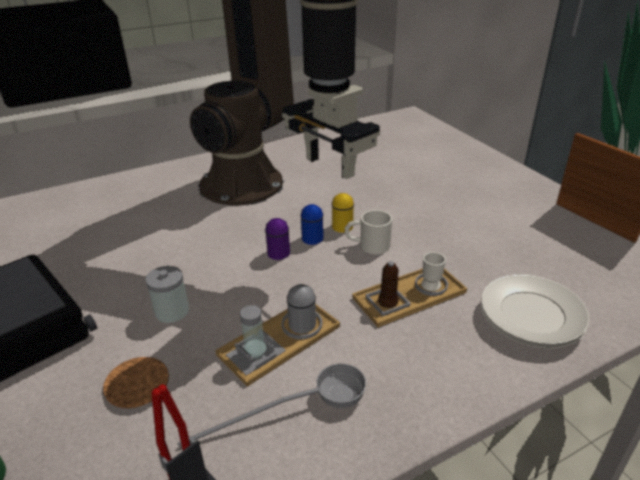

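All four stand upright in their holders: jar (252,333), shaker (302,310), mill (390,286) and cup (433,272). The glass jar (168,293), mug (376,232) and look-alikes have not moved.

```bash
python3 -c "
from station import arm
print(arm.job_done())"
```

```text
the job is handed in; nothing more can be done
None
```

Both trays are made up and the job is handed in, at about 39 s: the spice jar is snapped home in the clip, the shaker, egg cup and pepper mill stand upright in their holders, and the glass jar and mug were left alone.

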